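# Check off the weighed ingredients

## Task

Three ingredients for an ointment have been weighed, and each jar stands on a tray with its own orange check-off button. With the fingertips, lightly press the buttons down, all the way or nearly so, in the order of the recipe: first the button of the white jar with the blue lid, then that of the amber jar, last that of the all-white jar. A pressed button stays down; leave the jars and the mixing bowl standing where they are, neither lifted nor pushed.

Things in the scene. Friction and masses are not known exactly. Their poses are not given: they have to be found in the camera images.
- jar_blue: Loose white plastic jar with a blue screw lid, 60 mm diameter, 70 mm tall, about 150 g; origin at the centre of its underside, z up. Stands on its own fixed dark grey check-off tray (155 x 85 mm, 8 mm thick, same for all jars; which tray stands where and its yaw vary). The centre of this tray's button is 82 mm from the jar's axis, along the tray's long side.
- check_blue_top (a point): Centre of the top face of the orange round check-off button on the tray of the white plastic jar with a blue screw lid. Button 32 mm diameter, top 44 mm above the bench while up, standing 22 mm proud of a fixed black collar 48 mm across. The point goes down with the button; its y axis points, level, from the button to the jar.
- check_blue (a joint): How far that button has been pushed straight down, m: 0 up, 0.010 fully down (end stop; top still 12 mm above the collar). It yields to about 3 N along its travel and stays down where it is left. Its soft rubber cap gives up to 6 mm more under the finger (2 N per mm) and springs back when let go; 5 to 8 N takes the button fully down.
- jar_amber: Loose amber (brown) glass jar with a black screw lid, 60 mm diameter, 70 mm tall, about 150 g; origin at the centre of its underside, z up. Stands on its own fixed dark grey check-off tray (155 x 85 mm, 8 mm thick, same for all jars; which tray stands where and its yaw vary). The centre of this tray's button is 82 mm from the jar's axis, along the tray's long side.
- check_amber_top (a point): Centre of the top face of the orange round check-off button on the tray of the amber (brown) glass jar with a black screw lid. Button 32 mm diameter, top 44 mm above the bench while up, standing 22 mm proud of a fixed black collar 48 mm across. The point goes down with the button; its y axis points, level, from the button to the jar.
- check_amber (a joint): How far that button has been pushed straight down, m: 0 up, 0.010 fully down (end stop; top still 12 mm above the collar). It yields to about 3 N along its travel and stays down where it is left. Its soft rubber cap gives up to 6 mm more under the finger (2 N per mm) and springs back when let go; 5 to 8 N takes the button fully down.
- jar_white: Loose all-white plastic jar with a white lid, 60 mm diameter, 70 mm tall, about 150 g; origin at the centre of its underside, z up. Stands on its own fixed dark grey check-off tray (155 x 85 mm, 8 mm thick, same for all jars; which tray stands where and its yaw vary). The centre of this tray's button is 82 mm from the jar's axis, along the tray's long side.
- check_white_top (a point): Centre of the top face of the orange round check-off button on the tray of the all-white plastic jar with a white lid. Button 32 mm diameter, top 44 mm above the bench while up, standing 22 mm proud of a fixed black collar 48 mm across. The point goes down with the button; its y axis points, level, from the button to the jar.
- check_white (a joint): How far that button has been pushed straight down, m: 0 up, 0.010 fully down (end stop; top still 12 mm above the collar). It yields to about 3 N along its travel and stays down where it is left. Its soft rubber cap gives up to 6 mm more under the finger (2 N per mm) and springs back when let go; 5 to 8 N takes the button fully down.
- bowl: Loose white ceramic mixing bowl, 140 mm across, 70 mm tall, 450 g, beyond the trays; origin at the centre of its underside.
There are look-alikes about, which are no part of the job. Leave any pink or yellow look-alike of the part that bears check_amber_top alone.

How it is judged:
On the way, in this order (a step that is already met when the one before it is completed fails the run):
1. the button of the blue-lidded jar is down, those after it are still up (value of joint check_blue above 0.006 m and value of joint each of check_amber, check_white below 0.003 m), for 0.1 s.
2. the button of the amber jar is down, those after it are still up (value of joint each of check_blue, check_amber above 0.006 m and value of joint check_white below 0.003 m), for 0.1 s.
3. the button of the all-white jar is down, all three are down (value of joint each of check_blue, check_amber, check_white above 0.006 m), for 0.1 s.
At the end, for the whole second after the job is handed in: All three buttons are down by more than 6 of their 10 mm, pressed in the order blue-lidded, amber, all-white; the jars and the bowl stand upright and at rest within 20 mm of where they started (all of step 3 and distance of each of jar_blue, jar_amber, jar_white, bowl from where it was at the start of the episode below 0.02 m and angle between each of jar_blue, jar_amber, jar_white, bowl's own z axis and vertical below 0.1 rad and linear speed of each of jar_blue, jar_amber, jar_white, bowl below 0.02 m/s); the robot touches nothing.
It fails at once if a jar or the bowl is lifted, shifted by more than 20 mm or tipped ((distance of jar_blue from where it was at the start of the episode above 0.02 m or angle between jar_blue's own z axis and vertical above 0.3 rad) or (distance of jar_amber from where it was at the start of the episode above 0.02 m or angle between jar_amber's own z axis and vertical above 0.3 rad) or (distance of jar_white from where it was at the start of the episode above 0.02 m or angle between jar_white's own z axis and vertical above 0.3 rad) or (distance of bowl from where it was at the start of the episode above 0.02 m or angle between bowl's own z axis and vertical above 0.3 rad)).
It fails at once if a button is pressed with more than 25 N (contact force between anything else and check_blue above 25 N or contact force between anything else and check_amber above 25 N or contact force between anything else and check_white above 25 N).
It fails at once if a button is pushed before the one that comes earlier in the recipe ((value of joint check_amber above 0.004 m and value of joint check_blue below 0.003 m) or (value of joint check_white above 0.004 m and value of joint check_blue below 0.003 m) or (value of joint check_white above 0.004 m and value of joint check_amber below 0.003 m)).
It also fails if it takes over 51 s, if anything falls off the work surface, if the arm or the gripper's body presses on something with over 40 N, if the wrist force passes 120 N, or if a joint passes its speed limit or range.

## Robot

A 6-joint arm with a two-finger parallel gripper is mounted at the origin on the work surface. World frame = base frame: x ahead of the robot, y to its left, z up, the work surface at z = 0. Lengths are in m, angles in rad, forces in N, time in s.
With the tool pointing down it reaches from about 0.35 to 0.975 m from the base axis. Payload 4.9 kg.
Tool frame: the origin (TCP) lies at the very end of the fingers, on their centre line; the grasp point (between the pads) lies 19 mm behind it; z points along the fingers, y is the line along which they close (so a half turn about z gives the same grasp; the last joint's range is limited). The gripper opens to 85 mm and grips with 20 to 120 N. Pads are 22 mm wide; open, the fingers measure 114 mm over their backs; the gripper's body (76 mm by 85 mm) begins 54 mm behind the grasp point. The pads swing forward as they close: fully open they stand 13 mm farther back than shut.
Start: joints at [1.075, 0.053, 1.613, -0, 1.476, -0.119], TCP at [0.23, 0.581, 0.231] pointing down, gripper open.
Joint ranges: [-3.01, 3.01], [-1.01, 2.22], [0.06, 2.58], [-1.02, 4.17], [0.09, 2.62], [-3.14, 3.14]. Speed limits (rad/s): [2.57, 2.57, 3.14, 3.14, 3.14, 3.14].

## Interface

Orientations are given as a unit quaternion [w, x, y, z].
In Python, from plant import monitor, vision, manip gives the robot as it stands. The module is installed in compiled form; this text tells all that it offers.
- The arm moves only by the tool arm_command, never from a script. Its argument "rows" is a list of rows, each a list of 3 entries, a list of its own where there are three numbers: the finger opening in mm, from 0 to 85.4, then the shift along the world's x, y, z in units of 30 cm (1.0 is 30 cm), then the turn, a rotation vector about the world's x, y, z in units of pi/2 rad (1.0 is pi/2 rad). In form: [[claw, [x, y, z], [wx, wy, wz]], ...]. A call has 1 to 12 rows; each row is the pose to reach, as a shift and turn from the pose commanded when the call began; what a row does not reach only later rows make up. A row lasts 1/12 s, in which the tool goes at most 41.7 mm and 7.16 degrees, less where a joint would pass 70% of its speed; a pose out of reach is approached as far as the arm can. A call with a number of a shift or a turn outside -1 to 1 is refused whole. A call with a gripper value outside its range is refused whole. The fingers move at their own pace and stop on an object; the grip force is fixed at half the most. Time passes only in rows, so rows that repeat a pose let the fingers close. It gives the time, the measured TCP pose, the force, the opening and the grip force at its end, in the units of the state.
- monitor.state(): the state, without advancing time (a new reading comes with each control period).
- vision.grab_frame(name): name is "side" or "top" or "wrist"; returns a dict with "color" (420x560x3 uint8, red, green, blue), "z_map" (420x560 float32, m along the optical axis (not along the pixel's ray), 0 where there is no reading), "mtx" (3x3 intrinsics, pixels), "k1" (the pictures are not rectified: a ray, as slopes to the right and down, at radius r is drawn at 1 + k1 r^2 times it, then the intrinsics apply), "R" (3x3) and "t" (3): a world point X has camera coordinates R X + t. Camera axes: x right, y down, z forward; pixel columns grow to the right and rows downward; lengths in m; the calibration is good to about 2 mm. A picture is of the moment at which its call begins.
- manip.job_done(): hands the job in; it is judged then, once.
The state is a dict: "time": time; "joint_pos": joint angles; "joint_vel": joint speeds; "joint_efforts": joint torques, N m; "tool_pos": TCP position; "tool_rot": TCP orientation; "contact_force": force on the tool from outside, world axes, zero at the start; "ft_torque": the same for the moment, N m; "gripper_width": opening from 0.0 (shut) to 1.0 (fully open); "grasp_force": force on a finger pad.
Only numpy, scipy, OpenCV 4.12 (cv2) and the standard library are available. Lean on these libraries where they do the work, as an engineer would, in place of code of your own. Each camera call takes 0.05 s, during which the arm holds its last target. There are 200 camera calls.

## Working session

There is one attempt and no reset: what is moved stays moved. The work goes in short steps, Python scripts to look and compute and a tool call to move; the robot and the scene stay as the last step left them, time stands still between calls to the robot, and variables do not carry over. Pictures are saved under pics/ and viewed, at most 10 in all, crops included, and the job is handed in when it is done.

Besides the shell and the picture viewer there is one more tool, called as a command line: name --argument value ..., lists and objects as JSON in quotes. arm_command: Moves the arm, as the interface text tells. Shifts and turns lie within -1 to 1; 1 stands for 30 cm of shift or pi/2 rad of turn. Its arguments: {"type":"object","properties":{"rows":{"type":"array"}},"required":["rows"]}

```bash
mkdir -p pics
cat > h.py <<'E'
import numpy as np, cv2, pickle
from plant import monitor, vision, manip
def grab(n):
    f=vision.grab_frame(n); pickle.dump(f,open(n+'.pkl','wb')); return f
def load(n): return pickle.load(open(n+'.pkl','rb'))
def px2w(f,u,v,z=None):
    """pixel -> world; with z: intersect plane z, else depth"""
    K=np.array(f['mtx']);k=float(np.ravel(f['k1'])[0])
    x,y=cv2.undistortPoints(np.array([[[u,v]]],float),K,np.array([k,0,0,0,0.]))[0,0]
    R=np.array(f['R']);t=np.array(f['t']).ravel();d=np.array([x,y,1.])
    if z is None: return R.T@(d*f['z_map'][int(round(v)),int(round(u))]-t)
    c=-R.T@t; w=R.T@d; return c+w*(z-c[2])/w[2]
E
python3 - <<'E'
from h import *
for n in('top','side'):
    f=grab(n); cv2.imwrite(f'pics/{n}1.png',f['color'][...,::-1])
s=monitor.state();print(s['time'],s['tool_pos'],s['tool_rot'],s['contact_force'],s['gripper_width'])
E
```

```text
0.1 [0.22967546 0.58065604 0.23018191] [-2.84396864e-04  1.87280934e-01  9.82305944e-01 -8.96641198e-04] [-0.00388973 -0.10660567 -0.26195737] 1.0036841425277723
```

View pics/top1.png

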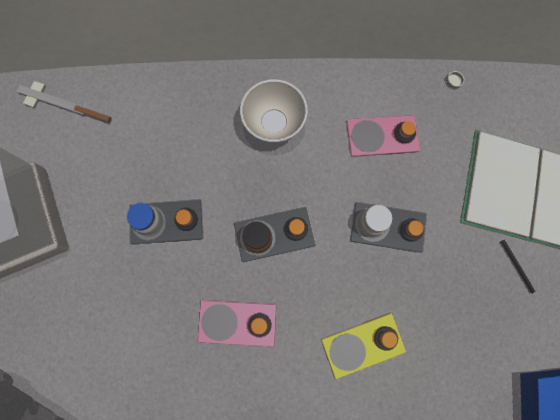

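View pics/side1.png

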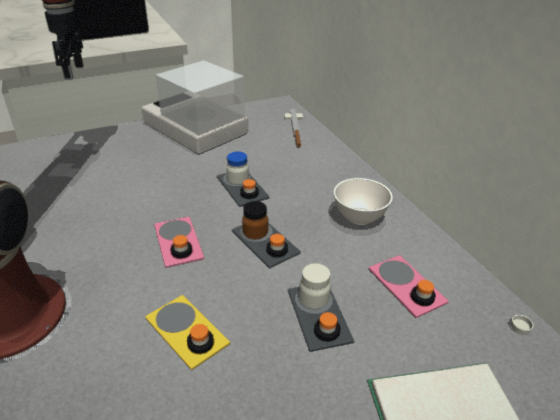

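Top view: the orange buttons on the dark trays are blue-lid (184,217), amber (297,227) and all-white (415,229). The look-alikes are pink (408,129), pink (260,326) and yellow (388,339), all without jars, so I leave them alone. The jars are blue lid (141,216), black lid on amber (257,236) and white lid (378,218), and the bowl is at (273,113). The side view agrees: blue (249,187), amber (277,243), white (328,323).

Run:
```python
from h import *
from scipy import ndimage as N
f=load('top');c=f['color']
cv2.imwrite('pics/crop.png',cv2.resize(c[190:270,120:440],None,fx=2.5,fy=2.5,interpolation=cv2.INTER_CUBIC)[...,::-1])
for n in('top','side'):
    f=load(n);hsv=cv2.cvtColor(f['color'],cv2.COLOR_RGB2HSV)
    m=cv2.inRange(hsv,(3,190,110),(16,255,255));k,l,st,ce=cv2.connectedComponentsWithStats(m)
    for i in range(1,k):
        if st[i,4]>40:
            u,v=ce[i];print(n,st[i].tolist(),np.round(px2w(f,u,v,.044),4),np.round(px2w(f,u,v),4))
f=load('top')
for u,v in((141,216),(257,236),(378,218)):print(px2w(f,u,v,.07).round(4))
```

```text
side [244, 180, 11, 8, 71] [0.5697 0.1799 0.044 ] [0.5708 0.1831 0.0418]
side [271, 235, 13, 11, 115] [ 0.5458 -0.0466  0.044 ] [ 0.5452 -0.048   0.0452]
side [174, 236, 13, 11, 112] [0.3533 0.0304 0.044 ] [0.3538 0.0333 0.0415]
side [418, 281, 15, 12, 142] [ 0.7522 -0.2903  0.044 ] [ 0.7502 -0.2922  0.0466]
side [320, 313, 17, 15, 195] [ 0.5387 -0.2871  0.044 ] [ 0.5386 -0.2872  0.0442]
side [190, 324, 18, 17, 226] [ 0.3208 -0.2207  0.044 ] [ 0.3206 -0.2214  0.0448]
[0.5703 0.2683 0.07  ]
[0.5272 0.039  0.07  ]
[ 0.5584 -0.1984  0.07  ]
```

View pics/crop.png

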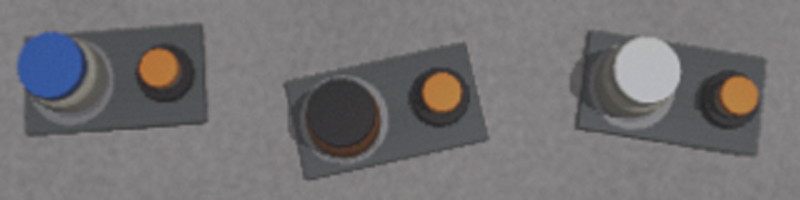

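The crop confirms that the buttons sit on the blue-, amber- and white-jar trays. Their top centres in crop pixels are (159,68), (442,91) and (739,95).

Run:
```python
from h import *
f=load('top')
for u,v in((159,68),(442,91),(739,95)):
    p=px2w(f,120+(u+.5)/2.5-.5,190+(v+.5)/2.5-.5,.044);print(p.round(4),((p-[.2297,.5807,.2302])/.3).round(3), px2w(f,120+u/2.5,190+v/2.5)[2].round(4))
```

```text
[0.5717 0.189  0.044 ] [ 1.14  -1.306 -0.621] 0.0451
[ 0.5492 -0.0391  0.044 ] [ 1.065 -2.066 -0.621] 0.0452
[ 0.5414 -0.2807  0.044 ] [ 1.039 -2.871 -0.621] 0.0465
```

arm_command --rows '[[0, [0.333, -0.933, 0], [0, 0, 0]], [0, [0.333, -0.933, 0], [0, 0, 0]], [0, [0.333, -0.933, 0], [0, 0, 0]], [0, [0.333, -0.933, 0], [0, 0, 0]], [0, [0.333, -0.933, 0], [0, 0, 0]], [0, [0.333, -0.933, 0], [0, 0, 0]], [0, [0.333, -0.933, 0], [0, 0, 0]], [0, [0.333, -0.933, 0], [0, 0, 0]], [0, [0.333, -0.933, 0], [0, 0, 0]], [0, [0.333, -0.933, 0], [0, 0, 0]]]'

```text
time: 0.93
tool_pos: [0.3298, 0.3013, 0.2311]
tool_rot: [-0.0, 0.188, 0.982, 0.0]
contact_force: [0.7, -0.1, 0.2]
gripper_width: 0.002
grasp_force: 0.0
```

arm_command --rows '[[0, [0.803, -0.38, 0], [0, 0, 0]], [0, [0.803, -0.38, 0], [0, 0, 0]], [0, [0.803, -0.38, 0], [0, 0, 0]], [0, [0.803, -0.38, 0], [0, 0, 0]], [0, [0.803, -0.38, 0], [0, 0, 0]], [0, [0.803, -0.38, 0], [0, 0, 0]], [0, [0.803, -0.38, 0], [0, 0, 0]], [0, [0.803, -0.38, -0.5], [0, 0, 0]], [0, [0.803, -0.38, -0.5], [0, 0, 0]], [0, [0.803, -0.38, -0.5], [0, 0, 0]], [0, [0.803, -0.38, -0.5], [0, 0, 0]], [0, [0.803, -0.38, -0.5], [0, 0, 0]]]'

```text
time: 1.93
tool_pos: [0.565, 0.1882, 0.0726]
tool_rot: [-0.007, 0.186, 0.983, -0.003]
contact_force: [-0.6, 0.8, -0.2]
gripper_width: -0.004
grasp_force: 0.0
```

Run:
```python
from h import *
a=grab('top')['color'][150:290,90:310];b=grab('wrist')['color']
cv2.imwrite('pics/chk.png',np.hstack([cv2.resize(a,(400,254)),cv2.resize(b,(339,254))])[...,::-1])
```

```text
(no output)
```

View pics/chk.png

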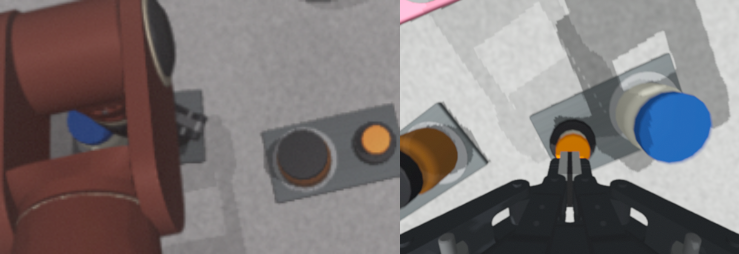

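The wrist half shows the shut fingertips at (569,160), in line with the blue tray's orange button at (572,145). The blue jar is clear at (670,125). Next I go down to just above the button and let the arm settle.

arm_command --rows '[[0, [0, 0, -0.03], [0, 0, 0]], [0, [0, 0, -0.06], [0, 0, 0]], [0, [0, 0, -0.09], [0, 0, 0]], [0, [0, 0, -0.09], [0, 0, 0]], [0, [0, 0, -0.09], [0, 0, 0]], [0, [0, 0, -0.09], [0, 0, 0]]]'

```text
time: 2.53
tool_pos: [0.571, 0.1872, 0.0547]
tool_rot: [0.0, 0.187, 0.982, 0.0]
contact_force: [-0.3, -0.8, 0.5]
gripper_width: 0.001
grasp_force: 0.0
```

arm_command --rows '[[0, [0, 0, -0.01], [0, 0, 0]], [0, [0, 0, -0.02], [0, 0, 0]], [0, [0, 0, -0.03], [0, 0, 0]], [0, [0, 0, -0.037], [0, 0, 0]], [0, [0, 0, -0.044], [0, 0, 0]], [0, [0, 0, -0.05], [0, 0, 0]], [0, [0, 0, -0.056], [0, 0, 0]], [0, [0, 0, -0.062], [0, 0, 0]], [0, [0, 0, -0.068], [0, 0, 0]], [0, [0, 0, -0.074], [0, 0, 0]], [0, [0, 0, -0.074], [0, 0, 0]], [0, [0, 0, -0.074], [0, 0, 0]]]'

```text
time: 3.53
tool_pos: [0.5708, 0.1872, 0.0322]
tool_rot: [-0.0, 0.187, 0.982, -0.0]
contact_force: [-1.7, -1.4, 3.9]
gripper_width: -0.004
grasp_force: 1.8
```

arm_command --rows '[[0, [0, 0, -0.003], [0, 0, 0]], [0, [0, 0, -0.006], [0, 0, 0]], [0, [0, 0, -0.006], [0, 0, 0]], [0, [0, 0, -0.006], [0, 0, 0]]]'

```text
time: 3.87
tool_pos: [0.5709, 0.1872, 0.0308]
tool_rot: [-0.0, 0.187, 0.982, -0.0]
contact_force: [-2.1, -0.5, 6.7]
gripper_width: -0.002
grasp_force: 3.2
```

The force rose 2.8 N over 1.4 mm, so the button is on its end stop. Now to amber.

arm_command --rows '[[0, [0, 0, 0.1], [0, 0, 0]], [0, [0, 0, 0.2], [0, 0, 0]], [0, [0, 0, 0.35], [0, 0, 0]], [0, [0, 0, 0.35], [0, 0, 0]], [0, [-0.075, -0.757, 0.35], [0, 0, 0]], [0, [-0.075, -0.757, 0.35], [0, 0, 0]], [0, [-0.075, -0.757, 0.35], [0, 0, 0]], [0, [-0.075, -0.757, 0.35], [0, 0, 0]], [0, [-0.075, -0.757, 0.35], [0, 0, 0]], [0, [-0.075, -0.757, 0.35], [0, 0, 0]], [0, [-0.075, -0.757, 0.35], [0, 0, 0]], [0, [-0.075, -0.757, 0.35], [0, 0, 0]]]'

```text
time: 4.87
tool_pos: [0.5483, -0.0407, 0.1349]
tool_rot: [0.0, 0.189, 0.982, 0.0]
contact_force: [-0.2, -0.4, -0.2]
gripper_width: 0.002
grasp_force: 0.0
```

arm_command --rows '[[0, [0, 0, -0.1], [0, 0, 0]], [0, [0, 0, -0.18], [0, 0, 0]], [0, [0, 0, -0.24], [0, 0, 0]], [0, [0, 0, -0.27], [0, 0, 0]], [0, [0, 0, -0.27], [0, 0, 0]], [0, [0, 0, -0.27], [0, 0, 0]], [0, [0, 0, -0.27], [0, 0, 0]]]'

```text
time: 5.45
tool_pos: [0.5495, -0.0395, 0.0558]
tool_rot: [0.001, 0.187, 0.982, 0.0]
contact_force: [-0.3, -0.4, -0.3]
gripper_width: -0.003
grasp_force: 0.0
```

Run:
```python
from h import *
a=grab('side')['color'][140:350,160:360];b=grab('wrist')['color']
cv2.imwrite('pics/chk2.png',np.hstack([cv2.resize(a,(400,420)),cv2.resize(b,(400,420))])[...,::-1])
```

```text
(no output)
```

View pics/chk2.png

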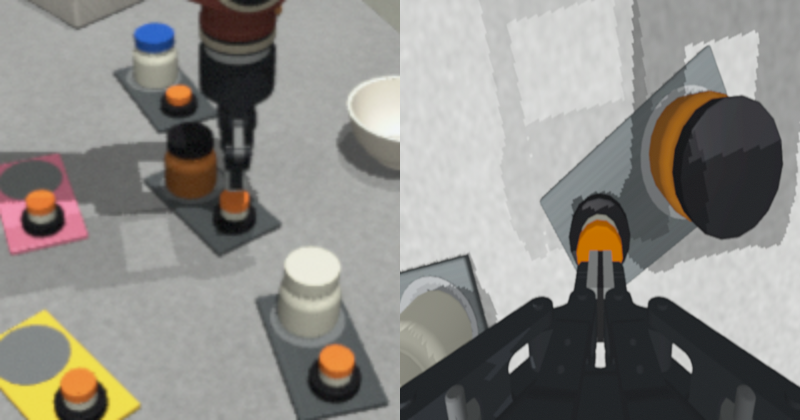

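The side half shows the blue button lowered at (178,98) and the fingertips right above the amber button at (235,190). The wrist half agrees: fingertips (600,260) over the button (600,245).

arm_command --rows '[[0, [0, 0, -0.01], [0, 0, 0]], [0, [0, 0, -0.02], [0, 0, 0]], [0, [0, 0, -0.03], [0, 0, 0]], [0, [0, 0, -0.037], [0, 0, 0]], [0, [0, 0, -0.044], [0, 0, 0]], [0, [0, 0, -0.05], [0, 0, 0]], [0, [0, 0, -0.056], [0, 0, 0]], [0, [0, 0, -0.062], [0, 0, 0]], [0, [0, 0, -0.068], [0, 0, 0]], [0, [0, 0, -0.074], [0, 0, 0]], [0, [0, 0, -0.078], [0, 0, 0]], [0, [0, 0, -0.078], [0, 0, 0]]]'

```text
time: 6.55
tool_pos: [0.5483, -0.0399, 0.031]
tool_rot: [-0.0, 0.187, 0.982, -0.0]
contact_force: [-2.9, -0.4, 6.1]
gripper_width: -0.004
grasp_force: 2.9
```

arm_command --rows '[[0, [0, 0, 0], [0, 0, 0]], [0, [0, 0, 0.1], [0, 0, 0]], [0, [0, 0, 0.2], [0, 0, 0]], [0, [0, 0, 0.35], [0, 0, 0]], [0, [0, 0, 0.35], [0, 0, 0]], [0, [-0.027, -0.807, 0.35], [0, 0, 0]], [0, [-0.027, -0.807, 0.35], [0, 0, 0]], [0, [-0.027, -0.807, 0.35], [0, 0, 0]], [0, [-0.027, -0.807, 0.35], [0, 0, 0]], [0, [-0.027, -0.807, 0.35], [0, 0, 0]], [0, [-0.027, -0.807, 0.35], [0, 0, 0]], [0, [-0.027, -0.807, 0.35], [0, 0, 0]]]'

```text
time: 7.55
tool_pos: [0.5397, -0.2878, 0.1358]
tool_rot: [0.001, 0.19, 0.982, -0.001]
contact_force: [0.2, -0.1, 0.6]
gripper_width: 0.002
grasp_force: 0.0
```

arm_command --rows '[[0, [0, 0, 0], [0, 0, 0]], [0, [0, 0, 0], [0, 0, 0]], [0, [0, 0, -0.1], [0, 0, 0]], [0, [0, 0, -0.18], [0, 0, 0]], [0, [0, 0, -0.24], [0, 0, 0]], [0, [0, 0, -0.27], [0, 0, 0]], [0, [0, 0, -0.27], [0, 0, 0]], [0, [0, 0, -0.27], [0, 0, 0]], [0, [0, 0, -0.27], [0, 0, 0]]]'

```text
time: 8.3
tool_pos: [0.5413, -0.282, 0.0566]
tool_rot: [0.001, 0.187, 0.982, -0.001]
contact_force: [0.6, -1.1, -0.3]
gripper_width: -0.001
grasp_force: 0.0
```

Run:
```python
from h import *
a=grab('side')['color'][140:350,180:380];b=grab('wrist')['color']
cv2.imwrite('pics/chk3.png',np.hstack([cv2.resize(a,(400,420)),cv2.resize(b,(400,420))])[...,::-1])
```

```text
(no output)
```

View pics/chk3.png

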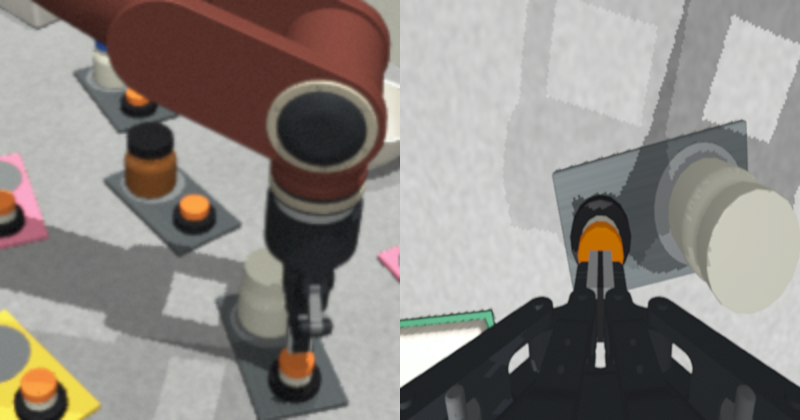

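The amber button is down at (194,212), and the fingertips are over the white jar's button at (298,360) in the side half and (600,250) in the wrist half.

arm_command --rows '[[0, [0, 0, -0.01], [0, 0, 0]], [0, [0, 0, -0.02], [0, 0, 0]], [0, [0, 0, -0.03], [0, 0, 0]], [0, [0, 0, -0.037], [0, 0, 0]], [0, [0, 0, -0.044], [0, 0, 0]], [0, [0, 0, -0.05], [0, 0, 0]], [0, [0, 0, -0.056], [0, 0, 0]], [0, [0, 0, -0.062], [0, 0, 0]], [0, [0, 0, -0.068], [0, 0, 0]], [0, [0, 0, -0.074], [0, 0, 0]], [0, [0, 0, -0.079], [0, 0, 0]], [0, [0, 0, -0.079], [0, 0, 0]]]'

```text
time: 9.4
tool_pos: [0.5401, -0.282, 0.0313]
tool_rot: [-0.0, 0.187, 0.982, 0.0]
contact_force: [-2.2, 1.8, 5.9]
gripper_width: 0.003
grasp_force: 2.7
```

arm_command --rows '[[0, [0, 0, 0], [0, 0, 0]], [0, [0, 0, 0], [0, 0, 0]]]'

```text
time: 9.57
tool_pos: [0.5401, -0.282, 0.0315]
tool_rot: [-0.0, 0.187, 0.982, 0.0]
contact_force: [-2.7, 1.4, 5.0]
gripper_width: -0.0
grasp_force: 2.5
```

arm_command --rows '[[0, [0, 0, 0.1], [0, 0, 0]], [0, [0, 0, 0.2], [0, 0, 0]], [0, [0, 0, 0.35], [0, 0, 0]], [0, [0, 0, 0.5], [0, 0, 0]], [0, [0, 0, 0.65], [0, 0, 0]], [0, [0, 0, 0.65], [0, 0, 0]], [0, [0, 0, 0.65], [0, 0, 0]], [0, [0, 0, 0.65], [0, 0, 0]], [0, [0, 0, 0.65], [0, 0, 0]]]'

```text
time: 10.32
tool_pos: [0.5394, -0.2814, 0.2237]
tool_rot: [-0.001, 0.187, 0.982, 0.001]
contact_force: [-0.0, 0.0, -0.8]
gripper_width: 0.0
grasp_force: 0.0
```

Run:
```python
from h import *
cv2.imwrite('pics/end.png',cv2.resize(grab('side')['color'][140:360,160:450],None,fx=2.5,fy=2.5)[...,::-1])
```

```text
(no output)
```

View pics/end.png

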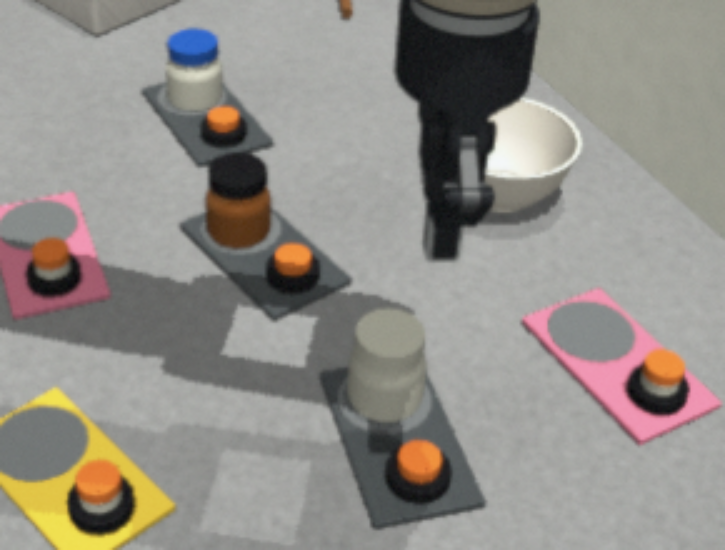

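All three buttons are down, at (223,120), (293,260) and (419,463). The look-alikes are still up and the jars and bowl haven't moved.

```bash
python3 -c "
from plant import manip;print(manip.job_done())"
```

```text
the job is handed in; nothing more can be done
None
```

I pressed the three buttons in recipe order (blue-lidded, amber, all-white) and handed the job in; the last picture shows all three down with the jars and bowl in place, but the hand-in gave no verdict.

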